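Turn over the stove puck that lies recess-down

TASK

The stove's foot pucks must lie with the recessed face up, but one of the three on the turnover tray has its recess underneath: feel the middle of each puck's top for the step to find it. Lift that puck's flap by its tab and swing it over so the puck tips onto the bay behind, recess up, then fold the empty flap back down. Leave the other two pucks lying on their flaps and leave the nut on the ledge and the gas regulator where they are.

Things in the scene. Friction and masses are not known exactly. Their poses are not given: they have to be found in the camera images.
- tray: Fixed turnover tray, 264 mm wide (plus ledge), three flaps side by side (85 mm apart) on its near half, a bay behind each. Origin on the counter under the middle of the hinge axis; x away from the robot towards the bays, y to the left along the hinge, z up. All flaps hinge about y at 46 mm height. Flap tops and bay floors are level at 35 mm. Low ledge on the left.
- bay_1 (a point): Receiving bay behind flap 1: point on its floor, 44 mm beyond the hinge axis, mid-width. 76 mm wide in tray y, floor 35 mm above the counter, from the hinge to an open edge 100 mm beyond it, side fences 34 mm high (12 mm from 64 to 86 mm, none further).
- bay_2 (a point): Receiving bay behind flap 2: point on its floor, 44 mm beyond the hinge axis, mid-width. 76 mm wide in tray y, floor 35 mm above the counter, from the hinge to an open edge 100 mm beyond it, side fences 34 mm high (12 mm from 64 to 86 mm, none further).
- bay_3 (a point): Receiving bay behind flap 3: point on its floor, 44 mm beyond the hinge axis, mid-width. 76 mm wide in tray y, floor 35 mm above the counter, from the hinge to an open edge 100 mm beyond it, side fences 34 mm high (12 mm from 64 to 86 mm, none further).
- puck_a_center (a point): Aluminium puck, 64 mm across, 20 mm high, lying on a flap 44 mm short of its hinge axis. One face has a round recess 50 mm wide, 6 mm deep; the other is flat with a turned 50 mm line, so both look alike. The middle of its top lies 20 mm above the flap if flat face up, else 14 mm. Two lie recess up, one recess down; which one varies. Point: centre, half-way up; z points up at the start whichever face is up.
- puck_b_center (a point): Aluminium puck, 64 mm across, 20 mm high, lying on a flap 44 mm short of its hinge axis. One face has a round recess 50 mm wide, 6 mm deep; the other is flat with a turned 50 mm line, so both look alike. The middle of its top lies 20 mm above the flap if flat face up, else 14 mm. Two lie recess up, one recess down; which one varies. Point: centre, half-way up; z points up at the start whichever face is up.
- puck_c_center (a point): Aluminium puck, 64 mm across, 20 mm high, lying on a flap 44 mm short of its hinge axis. One face has a round recess 50 mm wide, 6 mm deep; the other is flat with a turned 50 mm line, so both look alike. The middle of its top lies 20 mm above the flap if flat face up, else 14 mm. Two lie recess up, one recess down; which one varies. Point: centre, half-way up; z points up at the start whichever face is up.
- flap_1 (a joint): Hinge angle of flap 1 (leftmost, tray y = +85 mm), a steel plate 66 x 74 mm, 5 mm thick, with side lips 9 mm high. 0 = flat down on the robot's side; grows as its tab is lifted and carried over away from the robot, 1.57 = upright, 3.1 = upside down over its bay, tipping the puck onto the bay (clears a lying puck by 2 mm). Little friction: it falls to either side if let go.
- flap_1_tab (a point): Tab of flap 1 (leftmost, tray y = +85 mm): flat steel tongue 12 mm wide (tray y), 5 mm thick, sticking out 39 mm from the flap's free edge on the robot's side, free on both sides and beneath. Point: mid-width, mid-thickness, 102 mm from the hinge axis along the flap and 13.5 mm beneath it, 15 mm in from the tip, 32.5 mm above the counter when down. x points to the hinge.
- flap_2 (a joint): Hinge angle of flap 2 (middle, tray y = 0), a steel plate 66 x 74 mm, 5 mm thick, with side lips 9 mm high. 0 = flat down on the robot's side; grows as its tab is lifted and carried over away from the robot, 1.57 = upright, 3.1 = upside down over its bay, tipping the puck onto the bay (clears a lying puck by 2 mm). Little friction: it falls to either side if let go.
- flap_2_tab (a point): Tab of flap 2 (middle, tray y = 0): flat steel tongue 12 mm wide (tray y), 5 mm thick, sticking out 39 mm from the flap's free edge on the robot's side, free on both sides and beneath. Point: mid-width, mid-thickness, 102 mm from the hinge axis along the flap and 13.5 mm beneath it, 15 mm in from the tip, 32.5 mm above the counter when down. x points to the hinge.
- flap_3 (a joint): Hinge angle of flap 3 (rightmost, tray y = -85 mm), a steel plate 66 x 74 mm, 5 mm thick, with side lips 9 mm high. 0 = flat down on the robot's side; grows as its tab is lifted and carried over away from the robot, 1.57 = upright, 3.1 = upside down over its bay, tipping the puck onto the bay (clears a lying puck by 2 mm). Little friction: it falls to either side if let go.
- flap_3_tab (a point): Tab of flap 3 (rightmost, tray y = -85 mm): flat steel tongue 12 mm wide (tray y), 5 mm thick, sticking out 39 mm from the flap's free edge on the robot's side, free on both sides and beneath. Point: mid-width, mid-thickness, 102 mm from the hinge axis along the flap and 13.5 mm beneath it, 15 mm in from the tip, 32.5 mm above the counter when down. x points to the hinge.
- locknut_center (a point): Round brass nut, 28 mm wide, 11 mm high, lying on the tray's side ledge; centre. A bystander.
- regulator_center (a point): Grey gas regulator with brass ends, about 125 mm long and 40 mm high, on the counter to the right; centre. A bystander.
There are look-alikes about, which are no part of the job. What is shaped like the part that bears puck_c_center but brown or yellow is not meant.

How it is judged:
By the outcome, as a careful person would: the job done as asked, in the order asked, and still so for the second after the job is handed in, with the robot touching nothing.
It also fails if it takes over 72 s, if anything falls off the work surface, if the arm or the gripper's body presses on something with over 40 N, if the wrist force passes 120 N, or if a joint passes its speed limit or range.

ROBOT

A 6-joint arm with a two-finger parallel gripper is mounted at the origin on the work surface. World frame = base frame: x ahead of the robot, y to its left, z up, the work surface at z = 0. Lengths are in m, angles in degrees, forces in N, time in s.
With the tool pointing down it reaches from about 0.275 to 0.975 m from the base axis. Payload 8.4 kg.
Tool frame: the origin (TCP) lies between the finger pads; the fingertips stand 22 mm ahead of it and the grasp point (between the pads) lies 3 mm ahead of it (bot.tips_ahead is the distance from the TCP to the fingertips, in m); x points along the fingers, z is the direction in which the jaws open and shut, and the axes are right-handed (so a half turn about x gives the same grasp; the last joint's range is limited). The gripper opens to 92 mm and grips with 3 to 60 N. Pads are 20 mm wide; open, the fingers measure 128 mm over their backs; the gripper's body (75 mm by 189 mm) begins 69 mm behind the grasp point.
Start: joints at [-68.95, 20.225, 93.587, -0, 66.188, -0.138], TCP at [0.226, -0.583, 0.237] pointing down, gripper open.
Joint ranges: [-150.9, 150.9], [-52.94, 120.26], [3.33, 152.33], [-74.26, 254.26], [0, 154.13], [-172.89, 172.89]. Speed limits (degrees/s): [127.2, 127.2, 159.86, 180, 180, 180].

INTERFACE

Orientations are given as [roll, pitch, yaw] about the fixed x, y, z axes, in that order (R = Rz(yaw) Ry(pitch) Rx(roll)).
In Python, from station import bot gives the robot as it stands. The module is installed in compiled form; this text tells all that it offers.
- The arm moves only by the shell command python3 -m handwheel 'ROWS' [FORCE]. ROWS is JSON, a list of rows, each a list of 3 entries, a list of its own where there are three numbers: the turn, a rotation vector about the world's x, y, z in degrees, then the shift along the world's x, y, z in cm, then the opening, from 0 (shut) to 1 (fully open). In form: [[[rx, ry, rz], [dx, dy, dz], grip], ...]. A call has 1 to 12 rows; each row shifts and turns the commanded pose from where the row before left it; what a row does not reach is not made up. A row lasts 1/10 s, in which the tool goes at most 50 mm and 8.59 degrees, less where a joint would pass 70% of its speed; a pose out of reach is approached as far as the arm can. A call with a gripper value outside its range is refused whole. The fingers move at their own pace and stop on an object; FORCE is the grip in N (left out, the last holds). Time passes only in rows, so rows that do not move let the fingers close. It gives the time, the measured TCP pose, the force and the opening at its end, in the units of the state.
- bot.get_obs(): the state, without advancing time (a new reading comes with each control period).
- bot.grab_frame(name): name is "scene" or "top" or "wrist"; returns the picture (384x512x3 uint8, red, green, blue); there is no depth.
- bot.camera_params(name): a dict with "camera_matrix" (3x3 intrinsics, pixels), "xyz" and "attitude" of the camera in the world. Camera axes: x right, y down, z forward; pixel columns grow to the right and rows downward; lengths in m; the calibration is good to about 2 mm. A picture is of the moment at which its call begins: read the wrist's pose just before it. camera_params takes no time and is no camera call; for the wrist camera it gives the pose at the moment of the call.
- bot.close_job(): hands the job in, once; it reports no verdict.
Trained networks look in the newest picture that a camera, given by its name, has taken for a name from the list of things; names that differ only in an ending like _2 or _b are one class to them, and where a whole thing is asked for, a point or a joint stands for the part that bears it (a point fixed in the world has none). Each returns a list of dicts, best first, with "confidence" (0 to 1); they miss things now and then, are a little off and sometimes report something else, mostly with a low value. They report only what shows in the picture. A call takes as long as a camera call. They do not tell look-alikes from the thing itself.
- bot.trace(camera, name): "region" (384x512 bool, what is visible of it) and "xy" ([column, row] in pixels, amid what is visible of it).
The state is a dict: "t": time; "joint_pos": joint angles; "joint_velocities": joint speeds; "effort": joint torques, N m; "ee_pos": TCP position; "ee_rot": TCP orientation; "ft_force": force on the tool from outside, world axes, zero at the start; "torque": the same for the moment, N m; "width": opening from 0.0 (shut) to 1.0 (fully open).
Only numpy, scipy, OpenCV 4.12 (cv2) and the standard library are available. Lean on these libraries where they do the work, as an engineer would, in place of code of your own. Each camera call takes 0.05 s, during which the arm holds its last target.

## Working session

There is one attempt and no reset: what is moved stays moved. The work goes in short steps, Python scripts to look and compute and a shell command to move; the robot and the scene stay as the last step left them, time stands still between calls to the robot, and variables do not carry over. Pictures are saved under pics/ and viewed, and the job is handed in when it is done.

```bash
ls; mkdir -p pics; python3 - <<'E'
from station import bot
import cv2
for n in ["scene","top","wrist"]:
    f=bot.grab_frame(n); cv2.imwrite(f"pics/{n}0.png",f[:,:,::-1]); p=bot.camera_params(n); print(n,p)
print(bot.get_obs())
for c in ["top","scene"]:
    for nm in ["puck_a_center","flap_1_tab","tray","locknut_center","regulator_center"]:
        for d in bot.trace(c,nm): print(c,nm,d["confidence"],d["xy"],d["region"].sum())
E
```

```text
pics
scene {'camera_matrix': array([[465.68276162,   0.        , 260.19141772],
       [  0.        , 465.68276162, 194.43228484],
       [  0.        ,   0.        ,   1.        ]]), 'xyz': array([0.89880698, 0.60573397, 0.63204047]), 'attitude': array([-126.35713244,   -1.18714215,  150.18463353])}
top {'camera_matrix': array([[457.36644151,   0.        , 256.57561574],
       [  0.        , 457.36644151, 197.26837582],
       [  0.        ,   0.        ,   1.        ]]), 'xyz': array([ 0.34894953, -0.09429887,  1.25697958]), 'attitude': array([-172.08848948,    1.18218624,  -89.76458127])}
wrist {'camera_matrix': array([[276.99762767,   0.        , 253.32856283],
       [  0.        , 276.99762767, 193.56659034],
       [  0.        ,   0.        ,   1.        ]]), 'xyz': array([ 0.3038887 , -0.55296592,  0.38383083]), 'attitude': array([162.82791397,   0.17072497, -68.86290242])}
{'t': 0.15, 'joint_pos': array([-6.89492185e+01,  2.02538112e+01,  9.36192486e+01, -6.99645928e-04,
        6.61875706e+01, -1.39680111e-01]), 'joint_velocities': array([-0.02395884, -0.13068038, -0.2099
[... 253 characters left out ...]
ay([-179.53510332,   89.93936618,  111.6556411 ]), 'ft_force': array([ 0.88616611, -0.75769059,  0.03684523]), 'torque': array([0.02216591, 0.00721588, 0.00621349]), 'width': 1.00144870160831}
top puck_a_center 0.73 [266.9, 204.3] 413
top flap_1_tab 0.86 [201.9, 207.8] 277
top tray 0.83 [230.7, 173.7] 6292
top locknut_center 0.3 [231.6, 172.4] 6128
top regulator_center 0.59 [374.1, 218.7] 587
top regulator_center 0.5 [234.4, 213.7] 295
scene puck_a_center 0.66 [251.9, 190.2] 571
scene flap_1_tab 0.94 [301.6, 251.9] 489
scene tray 0.79 [242.2, 253.5] 10485
scene locknut_center 0.74 [298.5, 277.2] 200
scene locknut_center 0.69 [241.8, 254.0] 10427
scene regulator_center 0.74 [212.8, 138.2] 618
```

```bash
python3 - <<'E'
import cv2
t=cv2.imread("pics/top0.png")[110:270,130:400]; cv2.imwrite("pics/topc.png",cv2.resize(t,None,fx=2.9,fy=2.9,interpolation=cv2.INTER_CUBIC))
t=cv2.imread("pics/scene0.png")[110:340,100:400]; cv2.imwrite("pics/scenec.png",cv2.resize(t,None,fx=2.6,fy=2.6,interpolation=cv2.INTER_CUBIC))
E
```

```text
(no output)
```

View pics/topc.png

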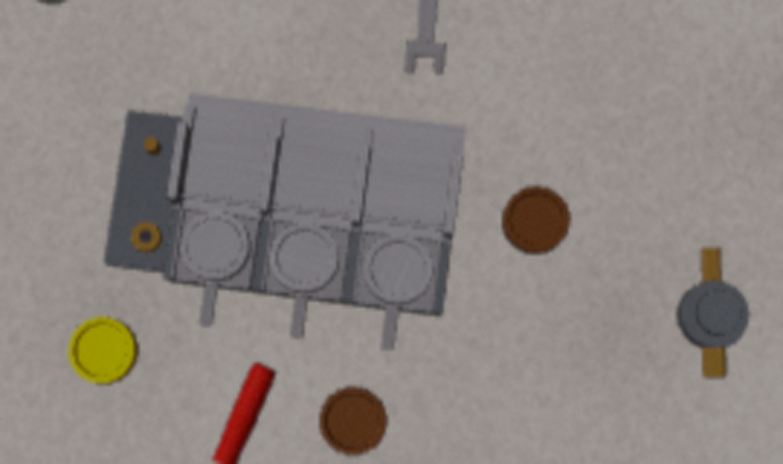

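View pics/scenec.png

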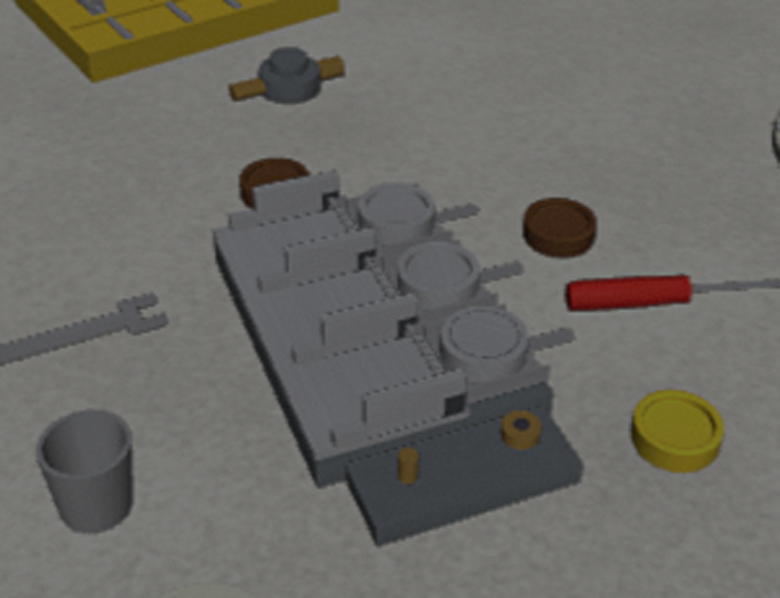

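View pics/top0.png

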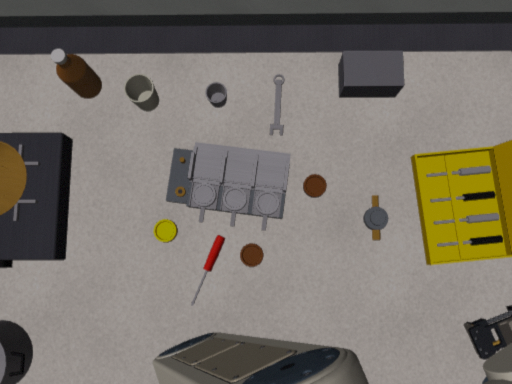

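```bash
cat > h.py <<'E'
from station import bot
import numpy as np, cv2
from scipy.spatial.transform import Rotation as R
from scipy.optimize import least_squares
def proj(P,p):
    M=R.from_euler('xyz',p["attitude"],degrees=True).as_matrix()
    c=(np.atleast_2d(P)-p["xyz"])@M
    q=c@p["camera_matrix"].T
    return q[:,:2]/q[:,2:]
def tray(v,L):
    x,y,a=v; L=np.atleast_2d(L); c,s=np.cos(a),np.sin(a)
    return np.c_[x+c*L[:,0]-s*L[:,1], y+s*L[:,0]+c*L[:,1], L[:,2]]
E
python3 - <<'E'
from h import *
L=[(-.044,y,.055) for y in (.085,0,-.085)]+[(-.117,y,.035) for y in (.085,0,-.085)]+[(.1,.132,.035),(.1,-.132,.035)]
T=np.array([(215,243),(305,256),(399,268),(206.5,326),(297,338),(388,350),(192,95),(465,128)])/2.9+[130,110]
S=np.array([(484,333),(438,270),(397,208),(574,334),(522,267),(478,209),(318,458),(214,232)])/2.6+[100,110]
pt,ps=bot.camera_params("top"),bot.camera_params("scene")
f=lambda v:np.r_[(proj(tray(v,L),pt)-T).ravel(),(proj(tray(v,L),ps)-S).ravel()]
r=least_squares(f,[.45,0,0],loss='soft_l1'); print(r.x,np.degrees(r.x[2])); print(f(r.x).reshape(-1,2).round(1))
for nm,l in [("puck",L[:3]),("tabpt",[(-.102,y,.0325) for y in (.085,0,-.085)]),("hinge",[(0,0,.046)])]: print(nm,tray(r.x,l).round(4))
E
```

```text
[ 0.55620606 -0.01607933 -0.12579056] -7.207268185910605
[[-1.1  0.7]
 [-0.5  0.2]
 [-1.2  0.1]
 [-1.1 -0.2]
 [-1.  -0.3]
 [-0.9 -0.3]
 [-1.4 -0.7]
 [-0.2 -0.4]
 [ 0.6  0.1]
 [ 0.1 -2.2]
 [ 0.  -1.6]
 [-0.4 -1.7]
 [-0.1 -1.4]
 [-0.5 -1.5]
 [-0.6 -1.6]
 [-0.8 -1.1]]
puck [[ 0.5232  0.0738  0.055 ]
 [ 0.5126 -0.0106  0.055 ]
 [ 0.5019 -0.0949  0.055 ]]
tabpt [[ 0.4657  0.081   0.0325]
 [ 0.455  -0.0033  0.0325]
 [ 0.4443 -0.0876  0.0325]]
hinge [[ 0.5562 -0.0161  0.046 ]]
```

```bash
python3 - <<'E'
from h import *
o=bot.get_obs(); M=R.from_euler('xyz',o['ee_rot'],degrees=True).as_matrix(); print(M.round(3),o['t'])
v=[.556,-.016,-.1258]
ty=np.array([-np.sin(v[2]),np.cos(v[2]),0]); z=M[:,2]
a=np.degrees(np.arctan2(ty[1],ty[0])-np.arctan2(z[1],z[0])); print("yaw turn",a, (a+90)%180-90)
E
```

```text
[[-0.     0.932  0.361]
 [-0.     0.361 -0.932]
 [-1.    -0.     0.   ]] 0.65
yaw turn 151.60743691428118 -28.39256308571882
```

```bash
python3 -m handwheel '[[[0,0,-2.37],[2.3,4.1,0],0],[[0,0,-2.37],[2.3,4.1,0],0],[[0,0,-2.37],[2.3,4.1,0],0],[[0,0,-2.37],[2.3,4.1,0],0],[[0,0,-2.37],[2.3,4.1,0],0],[[0,0,-2.37],[2.3,4.1,0],0],[[0,0,-2.37],[2.3,4.1,0],0],[[0,0,-2.37],[2.3,4.1,0],0],[[0,0,-2.37],[2.3,4.1,0],0],[[0,0,-2.37],[2.3,4.1,0],0],[[0,0,-2.37],[2.3,4.1,0],0],[[0,0,-2.37],[2.3,4.1,0],0]]' 15
python3 - <<'E'
from h import *
o=bot.get_obs(); f=bot.grab_frame("wrist"); p=bot.camera_params("wrist")
print(o['ee_pos'],o['ee_rot'],o['width'],o['ft_force'])
v=[.5562,-.0161,-.1258]
f=f.copy()[:,:,::-1].copy()
L=[(-.044,y,.055) for y in (.085,0,-.085)]+[(-.117,y,.035) for y in (.085,0,-.085)]+[(.1,.132,.035),(.1,-.132,.035)]
q=proj(tray(v,L),p);print(q.round(1))
for a in q: cv2.drawMarker(f,(int(round(a[0])),int(round(a[1]))),(0,0,255),0,8,1)
cv2.imwrite("pics/w1.png",cv2.resize(f,None,fx=1.5,fy=1.5))
E
```

```text
t: 1.85
ee_pos: [0.5027, -0.0889, 0.2369]
ee_rot: [84.1, 90.0, -13.2]
ft_force: [0.4, -0.5, 0.1]
width: 0.006
[ 0.50266591 -0.08887706  0.23690818] [ 84.14975602  89.95475238 -13.19321722] 0.006375677877476384 [ 0.44898516 -0.51157027  0.14624418]
[[125.1 182. ]
 [193.9 181.8]
 [262.9 181.5]
 [139.  229.5]
 [200.5 229.4]
 [262.2 229.2]
 [ 74.5  56.6]
 [304.2  55.2]]
```

View pics/w1.png

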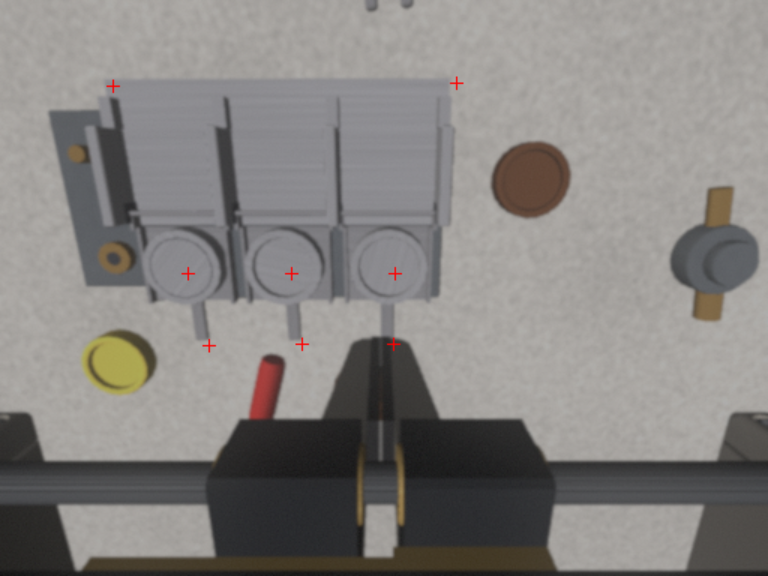

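```bash
python3 - <<'E'
from h import *
p=bot.camera_params("wrist"); pt=bot.camera_params("top"); ps=bot.camera_params("scene")
L=[(-.044,y,.055) for y in (.085,0,-.085)]+[(-.117,y,.035) for y in (.085,0,-.085)]+[(.1,.132,.035),(.1,-.132,.035)]
W=np.array([(183,266),(284,265.5),(388,265),(203,339),(295,339),(388,339),(107,80),(451,80)])/1.5-.17
T=np.array([(215,243),(305,256),(399,268),(206.5,326),(297,338),(388,350),(192,95),(465,128)])/2.9+[129.7,109.7]
S=np.array([(484,333),(438,270),(397,208),(574,334),(522,267),(478,209),(318,458),(214,232)])/2.6+[99.7,109.7]
for n,cs in dict(w=[(W,p)],t=[(T,pt)],s=[(S,ps)],all=[(W,p),(T,pt),(S,ps)]).items():
    f=lambda v:np.concatenate([(proj(tray(v,L),c)-q).ravel() for q,c in cs])
    r=least_squares(f,[.55,0,-.1],loss='soft_l1'); print(n,r.x.round(4),np.degrees(r.x[2])); 
    if n!='all':print(f(r.x).reshape(-1,2).round(1).tolist())
    print(tray(r.x,[(-.044,-.085,.055),(-.044,.085,.055)]).round(4).tolist())
E
```

```text
w [ 0.5618 -0.0123 -0.1303] -7.466985356290112
[[-1.1, 0.6], [0.7, 1.0], [0.7, 1.3], [-0.3, 0.1], [0.2, 0.2], [0.1, 0.3], [-1.1, -2.0], [0.3, -2.2]]
[[0.5071, -0.0909, 0.055], [0.5292, 0.0777, 0.055]]
t [ 0.5567 -0.0178 -0.1264] -7.241522450302477
[[-0.1, 0.8], [0.4, 0.3], [-0.3, 0.2], [-0.2, -0.1], [-0.1, -0.1], [0.1, -0.2], [-0.5, -0.6], [0.8, -0.3]]
[[0.5024, -0.0966, 0.055], [0.5238, 0.0721, 0.055]]
s [ 0.558  -0.0134 -0.1267] -7.259247878684044
[[0.9, 1.6], [0.3, -0.9], [0.2, -0.4], [-0.0, -0.2], [0.2, -0.1], [-0.2, -0.3], [-0.7, 0.1], [-0.7, 0.1]]
[[0.5037, -0.0921, 0.055], [0.5251, 0.0765, 0.055]]
all [ 0.5597 -0.0129 -0.1307] -7.486494970800489
[[0.505, -0.0914, 0.055], [0.5272, 0.0771, 0.055]]
```

```bash
python3 - <<'E'
from h import *
p=bot.camera_params("wrist"); o=bot.get_obs(); M=R.from_euler('xyz',o['ee_rot'],degrees=True).as_matrix()
for d in (.022,.003): print(proj(o['ee_pos']+d*M[:,0],p)*1.5, [ (proj(o['ee_pos']+d*M[:,0]+s*.01*M[:,1],p)*1.5).round(1).tolist() for s in (-1,1)])
E
```

```text
[[379.30424551 356.50014541]] [[[379.3, 376.4]], [[379.3, 336.0]]]
[[379.1659967  377.45328456]] [[[379.2, 399.1]], [[379.1, 355.1]]]
```

```bash
python3 -m handwheel '[[[0,0,0],[0.1,-0.1,-4.5],0],[[0,0,0],[0.1,-0.1,-4.5],0],[[0,0,0],[0.05,-0.05,-4.0],0],[[0,0,0],[0,0,-1.0],0],[[0,0,0],[0,0,0],0]]'
cat > look.py <<'E'
import sys
from h import *
o=bot.get_obs(); f=bot.grab_frame("wrist")[:,:,::-1].copy(); p=bot.camera_params("wrist")
print(o['t'],o['ee_pos'].round(4),o['ee_rot'].round(2),round(o['width'],3),o['ft_force'].round(2))
v=[.560,-.0128,-.1295]
a=np.linspace(0,2*np.pi,60)
for y in (.085,0,-.085):
    q=proj(tray(v,np.c_[-.044+.032*np.cos(a),y+.032*np.sin(a),0*a+.055]),p)
    cv2.polylines(f,[np.round(q*16).astype(int)],True,(0,0,255),1,shift=4)
    q=proj(tray(v,[(-.117,y-.006,.035),(-.117,y+.006,.035),(-.078,y+.006,.035),(-.078,y-.006,.035)]),p)
    cv2.polylines(f,[np.round(q*16).astype(int)],True,(0,255,0),1,shift=4)
cv2.imwrite(sys.argv[1],cv2.resize(f,None,fx=1.5,fy=1.5))
E
python3 look.py pics/w2.png
```

```text
t: 2.4
ee_pos: [0.5035, -0.0932, 0.0957]
ee_rot: [-93.6, 89.8, 169.1]
ft_force: [-0.4, -0.4, 0.5]
width: 0.01
2.4 [ 0.5035 -0.0932  0.0957] [-93.64  89.83 169.1 ] 0.01 [-0.39 -0.44  0.54]
```

View pics/w2.png

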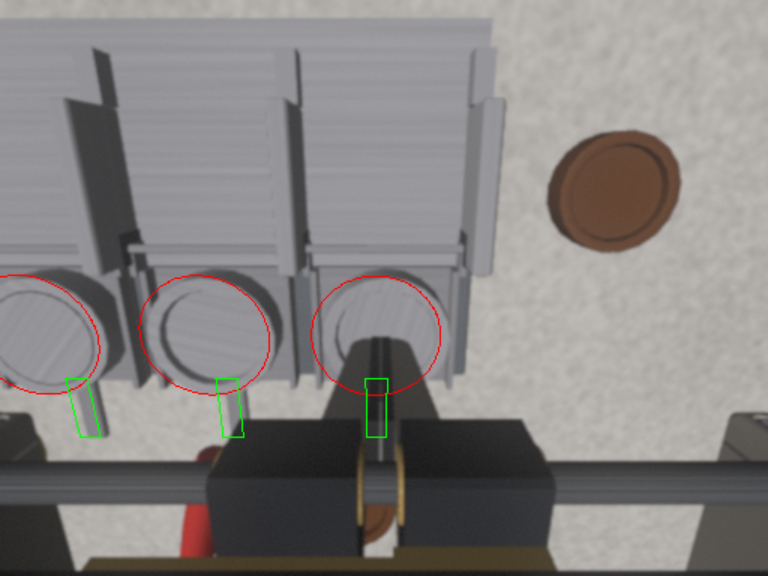

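```bash
python3 - <<'E'
from h import *
f=bot.grab_frame("wrist")[:,:,::-1]; cv2.imwrite("pics/w2raw.png",f)
cv2.imwrite("pics/w3.png",cv2.resize(f[150:300,60:330],None,fx=2.9,fy=2.9,interpolation=cv2.INTER_CUBIC))
E
```

```text
(no output)
```

View pics/w3.png

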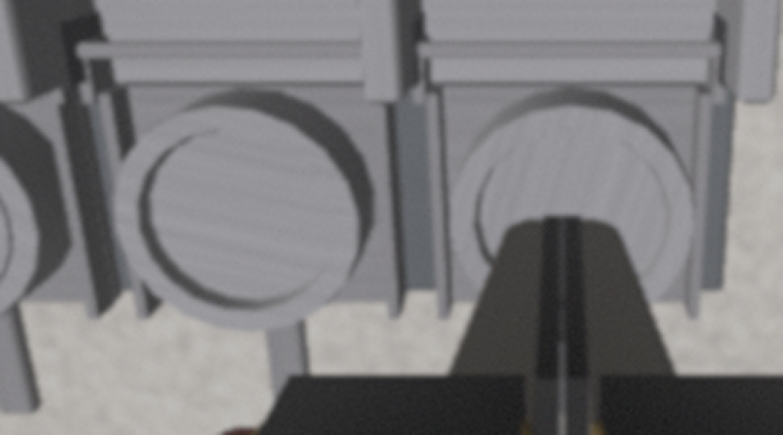

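```bash
python3 - <<'E'
from h import *
p=bot.camera_params("wrist"); o=bot.get_obs(); M=R.from_euler('xyz',o['ee_rot'],degrees=True).as_matrix()
print((proj(o['ee_pos']+.022*M[:,0]+.01*M[:,1],p)-[60,150])*2.9)
C=R.from_euler('xyz',p["attitude"],degrees=True).as_matrix()
def ray(q,z):
    d=C@np.linalg.solve(p["camera_matrix"],[*q,1]); return p["xyz"]+d*(z-p["xyz"][2])/d[2]
a,b=ray((257.4,223.9),.055),ray((141.5,224.6),.055)
print(a,b,np.linalg.norm(a-b),np.degrees(np.arctan2(*(b-a)[:2])), o['ee_pos'])
E
```

```text
[[559.23754346 214.65631062]]
[ 0.50606385 -0.09697888  0.055     ] [ 0.51648331 -0.01095467  0.055     ] 0.08665293040092555 6.9061592970765435 [ 0.50546915 -0.09354497  0.09804562]
```

```bash
python3 -m handwheel '[[[0,0,0],[0,-0.25,-1.0],0],[[0,0,0],[0,0,-0.8],0],[[0,0,0],[0,0,-0.1],0],[[0,0,0],[0,0,0],0]]'
python3 -m handwheel '[[[0,0,0],[0,0,-0.1],0],[[0,0,0],[0,0,0],0]]'
python3 -m handwheel '[[[0,0,0],[0,0,-0.1],0],[[0,0,0],[0,0,0],0]]'
python3 -m handwheel '[[[0,0,0],[0,0,-0.1],0],[[0,0,0],[0,0,0],0]]'
```

```text
t: 2.9
ee_pos: [0.5043, -0.0958, 0.0775]
ee_rot: [-97.8, 90.0, 164.9]
ft_force: [0.3, -1.0, 0.5]
width: 0.005
t: 3.1
ee_pos: [0.5045, -0.0958, 0.0767]
ee_rot: [85.6, 90.0, -11.6]
ft_force: [0.4, -0.3, -0.0]
width: 0.004
t: 3.3
ee_pos: [0.5044, -0.0957, 0.0756]
ee_rot: [102.2, 90.0, 5.0]
ft_force: [0.3, 0.4, 1.7]
width: 0.005
t: 3.5
ee_pos: [0.5043, -0.0957, 0.0745]
ee_rot: [-97.9, 90.0, 164.9]
ft_force: [-0.2, -0.6, -0.3]
width: 0.009
```

```bash
python3 -m handwheel '[[[0,0,0],[0,0,-0.1],0],[[0,0,0],[0,0,0],0]]'
python3 -m handwheel '[[[0,0,0],[0,0,-0.1],0],[[0,0,0],[0,0,0],0]]'
python3 -m handwheel '[[[0,0,0],[0,0,-0.1],0],[[0,0,0],[0,0,0],0]]'
python3 -m handwheel '[[[0,0,0],[0,0,-0.1],0],[[0,0,0],[0,0,0],0]]'
```

```text
t: 3.7
ee_pos: [0.5043, -0.0957, 0.0735]
ee_rot: [-103.8, 90.0, 158.9]
ft_force: [-0.2, -0.6, 0.0]
width: 0.006
t: 3.9
ee_pos: [0.5043, -0.0957, 0.0725]
ee_rot: [-96.1, 90.0, 166.7]
ft_force: [0.3, 1.0, -0.4]
width: 0.004
t: 4.1
ee_pos: [0.5043, -0.0957, 0.0715]
ee_rot: [-98.9, 90.0, 163.9]
ft_force: [0.0, 0.4, 0.4]
width: 0.003
t: 4.3
ee_pos: [0.5044, -0.0957, 0.0713]
ee_rot: [-127.5, 90.0, 135.3]
ft_force: [-3.3, 0.6, 10.2]
width: 0.0
```

```bash
python3 -m handwheel '[[[0,0,0],[0,0,2.2],0],[[0,0,0],[0.54,4.2,0],0],[[0,0,0],[0.54,4.2,0],0],[[0,0,0],[0,0,-0.7],0],[[0,0,0],[0,0,-0.7],0],[[0,0,0],[0,0,0],0]]'
python3 -m handwheel '[[[0,0,0],[0,0,-0.1],0],[[0,0,0],[0,0,0],0]]'
python3 -m handwheel '[[[0,0,0],[0,0,-0.1],0],[[0,0,0],[0,0,0],0]]'
python3 -m handwheel '[[[0,0,0],[0,0,-0.1],0],[[0,0,0],[0,0,0],0]]'
```

```text
t: 4.9
ee_pos: [0.5142, -0.0123, 0.0775]
ee_rot: [-77.8, 89.9, -175.0]
ft_force: [-0.0, -0.3, -0.4]
width: 0.002
t: 5.1
ee_pos: [0.515, -0.0126, 0.0774]
ee_rot: [-77.7, 90.0, -175.1]
ft_force: [0.0, 0.2, 0.1]
width: 0.005
t: 5.3
ee_pos: [0.5152, -0.0122, 0.0766]
ee_rot: [79.6, 90.0, -17.6]
ft_force: [-0.1, -0.1, 0.1]
width: 0.008
t: 5.5
ee_pos: [0.5152, -0.0118, 0.0755]
ee_rot: [168.1, 90.0, 70.9]
ft_force: [1.0, 0.2, -0.2]
width: 0.003
```

```bash
python3 -m handwheel '[[[0,0,0],[0,0,-0.1],0],[[0,0,0],[0,0,-0.1],0],[[0,0,0],[0,0,0],0]]'
python3 -m handwheel '[[[0,0,0],[0,0,-0.1],0],[[0,0,0],[0,0,-0.1],0],[[0,0,0],[0,0,0],0]]'
python3 -m handwheel '[[[0,0,0],[0,0,-0.1],0],[[0,0,0],[0,0,0],0]]'
```

```text
t: 5.8
ee_pos: [0.5151, -0.0117, 0.0734]
ee_rot: [-83.8, 90.0, 178.9]
ft_force: [-0.3, 0.5, -0.2]
width: 0.004
t: 6.1
ee_pos: [0.5152, -0.0117, 0.0715]
ee_rot: [-90.4, 90.0, 172.4]
ft_force: [0.2, -0.3, 0.3]
width: 0.006
t: 6.3
ee_pos: [0.5153, -0.0117, 0.0713]
ee_rot: [150.8, 90.0, 53.6]
ft_force: [-3.0, 0.6, 9.7]
width: 0.002
```

Puck 2 is recessed on top as well. Next, puck 1.

```bash
python3 -m handwheel '[[[0,0,0],[0,0,2.2],0],[[0,0,0],[0.54,4.2,0],0],[[0,0,0],[0.54,4.2,0],0],[[0,0,0],[0,0,-0.7],0],[[0,0,0],[0,0,-0.4],0],[[0,0,0],[0,0,0],0]]'
python3 -m handwheel '[[[0,0,0],[0,0,-0.1],0],[[0,0,0],[0,0,-0.1],0],[[0,0,0],[0,0,0],0]]'
python3 -m handwheel '[[[0,0,0],[0,0,-0.1],0],[[0,0,0],[0,0,-0.1],0],[[0,0,0],[0,0,0],0]]'
python3 -m handwheel '[[[0,0,0],[0,0,-0.1],0],[[0,0,0],[0,0,0],0]]'
```

```text
t: 6.9
ee_pos: [0.525, 0.0715, 0.0807]
ee_rot: [-68.4, 89.9, -165.7]
ft_force: [-0.2, -0.1, 0.1]
width: 0.003
t: 7.2
ee_pos: [0.5259, 0.0716, 0.0795]
ee_rot: [-58.8, 90.0, -156.1]
ft_force: [0.1, 0.3, -0.6]
width: 0.009
t: 7.5
ee_pos: [0.5259, 0.0722, 0.0775]
ee_rot: [-75.3, 90.0, -172.5]
ft_force: [-0.5, 0.7, 0.2]
width: 0.003
t: 7.7
ee_pos: [0.526, 0.0722, 0.0773]
ee_rot: [24.7, 90.0, -72.6]
ft_force: [-3.5, -0.6, 10.0]
width: 0.007
```

```bash
python3 -m handwheel '[[[0,0,0],[0,0,4.4],0.43],[[0,0,0],[-3.1,0.4,0],0.43],[[0,0,0],[-3.1,0.4,0],0.43],[[0,0,0],[0,0,0],0.43],[[0,0,0],[0,0,0],0.43]]'
sed -i 's/^v=.*/v=[.5600,-.0173,-.1274]/' look.py; python3 look.py pics/w4.png
```

```text
t: 8.2
ee_pos: [0.4641, 0.0804, 0.1209]
ee_rot: [104.5, 90.0, 7.3]
ft_force: [0.4, 0.5, -0.1]
width: 0.414
8.2 [0.4641 0.0804 0.1209] [104.51  89.95   7.3 ] 0.414 [ 0.36  0.51 -0.1 ]
```

View pics/w4.png

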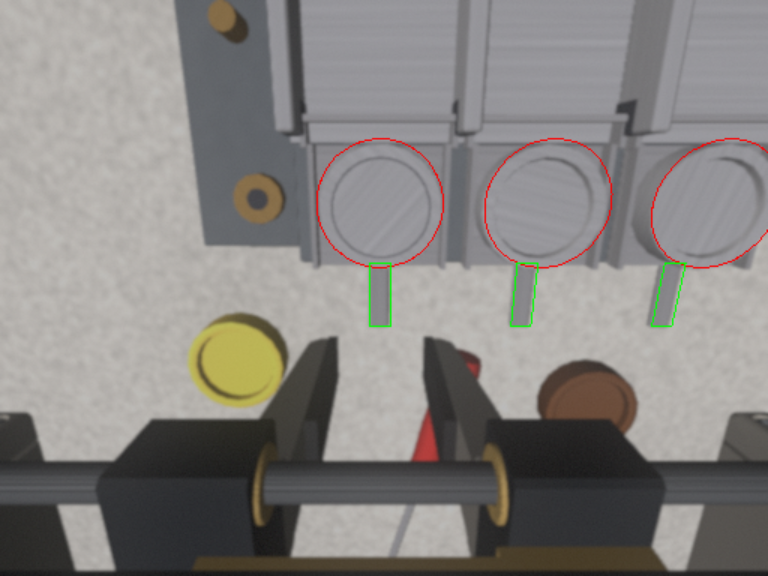

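```bash
python3 -m handwheel '[[[0,0,0],[0,0,-3],0.43],[[0,0,0],[0,0,-3],0.43],[[0,0,0],[0,0,-1.5],0.43],[[0,0,0],[0,0,-1.0],0.43],[[0,0,0],[0,0,0],0.43],[[0,0,0],[0,0,0],0.05],[[0,0,0],[0,0,0],0.05],[[0,0,0],[0,0,0],0.05],[[0,0,0],[0,0,0],0.05],[[0,0,0],[0,0,0],0.05]]' 15
python3 look.py pics/w5.png
```

```text
t: 9.25
ee_pos: [0.4647, 0.0811, 0.0363]
ee_rot: [134.0, 89.9, 36.7]
ft_force: [-0.0, 6.4, 1.6]
width: 0.125
9.25 [0.4647 0.0811 0.0363] [133.96  89.88  36.67] 0.125 [-0.    6.43  1.6 ]
```

View pics/w5.png

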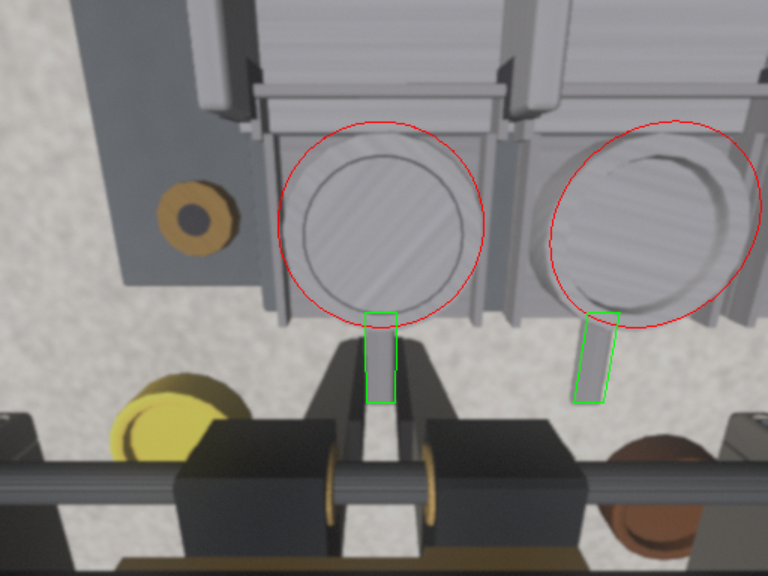

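```bash
python3 - <<'E'
import numpy as np
th=np.radians(np.r_[np.arange(0,178,6),177.6]); u=-10.7*np.cos(th)-1.35*np.sin(th); w=10.7*np.sin(th)-1.35*np.cos(th)
P=np.c_[.9919*u,-.1271*u,w]; Q=P.round(2); D=np.diff(Q,axis=0).round(2)
for i,d in enumerate(D): print(np.degrees(th[i+1]).round(1),d.tolist(),Q[i+1].tolist())
E
```

```text
6.0 [-0.09, 0.01, 1.13] [-10.7, 1.37, -0.22]
12.0 [0.04, 0.0, 1.12] [-10.66, 1.37, 0.9]
18.0 [0.15, -0.02, 1.12] [-10.51, 1.35, 2.02]
24.0 [0.27, -0.04, 1.1] [-10.24, 1.31, 3.12]
30.0 [0.38, -0.05, 1.06] [-9.86, 1.26, 4.18]
36.0 [0.49, -0.06, 1.02] [-9.37, 1.2, 5.2]
42.0 [0.59, -0.07, 0.96] [-8.78, 1.13, 6.16]
48.0 [0.68, -0.09, 0.89] [-8.1, 1.04, 7.05]
54.0 [0.78, -0.1, 0.81] [-7.32, 0.94, 7.86]
60.0 [0.85, -0.11, 0.73] [-6.47, 0.83, 8.59]
66.0 [0.93, -0.12, 0.64] [-5.54, 0.71, 9.23]
72.0 [0.99, -0.13, 0.53] [-4.55, 0.58, 9.76]
78.0 [1.03, -0.13, 0.43] [-3.52, 0.45, 10.19]
84.0 [1.08, -0.14, 0.31] [-2.44, 0.31, 10.5]
90.0 [1.1, -0.14, 0.2] [-1.34, 0.17, 10.7]
96.0 [1.12, -0.14, 0.08] [-0.22, 0.03, 10.78]
102.0 [1.12, -0.14, -0.03] [0.9, -0.11, 10.75]
108.0 [1.11, -0.15, -0.16] [2.01, -0.26, 10.59]
114.0 [1.08, -0.14, -0.27] [3.09, -0.4, 10.32]
120.0 [1.06, -0.13, -0.38] [4.15, -0.53, 9.94]
126.0 [1.01, -0.13, -0.49] [5.16, -0.66, 9.45]
132.0 [0.95, -0.12, -0.6] [6.11, -0.78, 8.85]
138.0 [0.88, -0.12, -0.69] [6.99, -0.9, 8.16]
144.0 [0.81, -0.1, -0.78] [7.8, -1.0, 7.38]
150.0 [0.72, -0.09, -0.86] [8.52, -1.09, 6.52]
156.0 [0.63, -0.08, -0.93] [9.15, -1.17, 5.59]
162.0 [0.53, -0.07, -1.0] [9.68, -1.24, 4.59]
168.0 [0.42, -0.05, -1.04] [10.1, -1.29, 3.55]
174.0 [0.32, -0.04, -1.09] [10.42, -1.33, 2.46]
177.6 [0.13, -0.02, -0.66] [10.55, -1.35, 1.8]
```

```bash
python3 -m handwheel '[[[0,0,0],[-0.09,0.01,1.13],0.05],[[0,0,0],[0.04,0,1.12],0.05],[[0,0,0],[0.15,-0.02,1.12],0.05],[[0,0,0],[0.27,-0.04,1.1],0.05],[[0,0,0],[0.38,-0.05,1.06],0.05]]'
```

```text
t: 9.8
ee_pos: [0.4721, 0.0801, 0.0918]
ee_rot: [138.9, 89.9, 41.7]
ft_force: [3.1, 5.4, -3.8]
width: 0.126
```

```bash
python3 -m handwheel '[[[0,0,0],[0.49,-0.06,1.02],0.05],[[0,0,0],[0.59,-0.07,0.96],0.05],[[0,0,0],[0.68,-0.09,0.89],0.05],[[0,0,0],[0.78,-0.1,0.81],0.05],[[0,0,0],[0.85,-0.11,0.73],0.05]]'
python3 look.py pics/w6.png; python3 - <<'E'
from h import *
f=bot.grab_frame("scene")[:,:,::-1]; cv2.imwrite("pics/s6.png",cv2.resize(f[110:340,100:400],None,fx=2.6,fy=2.6))
E
```

```text
t: 10.3
ee_pos: [0.5055, 0.0758, 0.1356]
ee_rot: [176.6, 89.9, 79.4]
ft_force: [1.7, 5.8, -6.8]
width: 0.125
10.3 [0.5055 0.0758 0.1356] [176.64  89.9   79.36] 0.125 [ 1.66  5.82 -6.77]
```

View pics/s6.png

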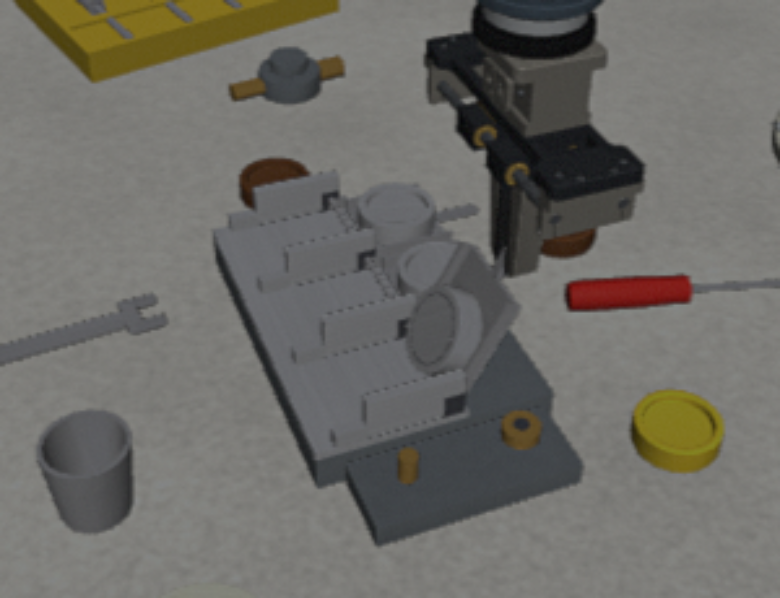

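```bash
python3 -m handwheel '[[[0,0,0],[0.93,-0.12,0.64],0.05],[[0,0,0],[0.99,-0.13,0.53],0.05],[[0,0,0],[1.03,-0.13,0.43],0.05],[[0,0,0],[1.08,-0.14,0.31],0.05],[[0,0,0],[1.1,-0.14,0.2],0.05],[[0,0,0],[1.12,-0.14,0.08],0.05],[[0,0,0],[1.12,-0.14,-0.03],0.05],[[0,0,0],[1.11,-0.15,-0.16],0.05]]'
python3 - <<'E'
from h import *
f=bot.grab_frame("scene")[:,:,::-1]; cv2.imwrite("pics/s7.png",cv2.resize(f[110:340,100:400],None,fx=2.6,fy=2.6))
E
```

```text
t: 11.2
ee_pos: [0.5899, 0.0651, 0.155]
ee_rot: [-146.7, 89.9, 116.1]
ft_force: [-1.9, 7.1, -0.9]
width: 0.129
```

View pics/s7.png

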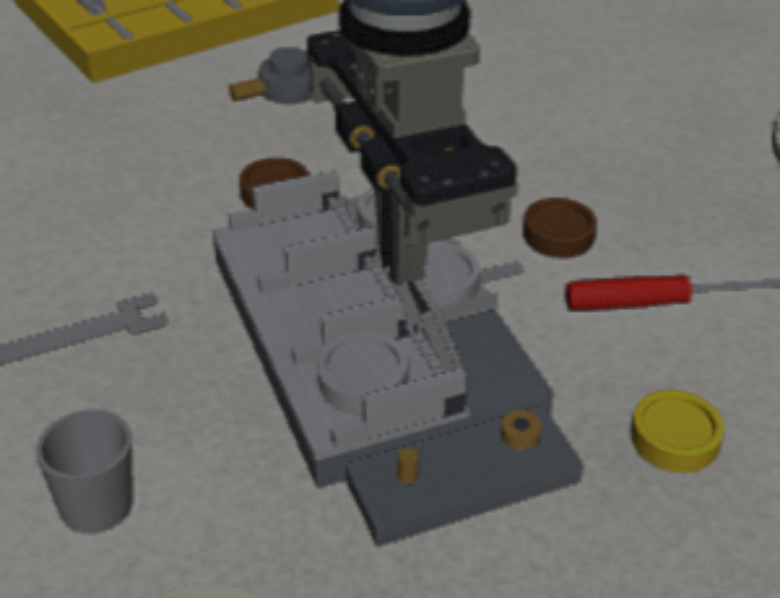

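```bash
python3 -m handwheel '[[[0,0,0],[1.08,-0.14,-0.27],0.05],[[0,0,0],[1.06,-0.13,-0.38],0.05],[[0,0,0],[1.01,-0.13,-0.49],0.05],[[0,0,0],[0.95,-0.12,-0.6],0.05],[[0,0,0],[0.88,-0.12,-0.69],0.05],[[0,0,0],[0.81,-0.1,-0.78],0.05]]'
python3 -m handwheel '[[[0,0,0],[0.72,-0.09,-0.86],0.05],[[0,0,0],[0.63,-0.08,-0.93],0.05],[[0,0,0],[0.53,-0.07,-1.0],0.05],[[0,0,0],[0.42,-0.05,-1.04],0.05]]'
```

```text
t: 11.85
ee_pos: [0.6479, 0.0577, 0.1226]
ee_rot: [-158.3, 89.9, 104.5]
ft_force: [-1.1, 5.1, 0.0]
width: 0.125
t: 12.25
ee_pos: [0.6709, 0.0548, 0.0842]
ee_rot: [-163.4, 89.9, 99.4]
ft_force: [-1.2, 5.5, 0.6]
width: 0.126
```

```bash
python3 -m handwheel '[[[0,0,0],[0.16,-0.02,-0.55],0.05],[[0,0,0],[0,0,0],0.05]]'
python3 - <<'E'
from h import *
f=bot.grab_frame("scene")[:,:,::-1]; cv2.imwrite("pics/s8.png",cv2.resize(f[110:340,100:400],None,fx=2.6,fy=2.6))
E
```

```text
t: 12.45
ee_pos: [0.6725, 0.0545, 0.0787]
ee_rot: [-163.2, 89.9, 99.5]
ft_force: [-1.1, 6.2, 1.9]
width: 0.13
```

View pics/s8.png

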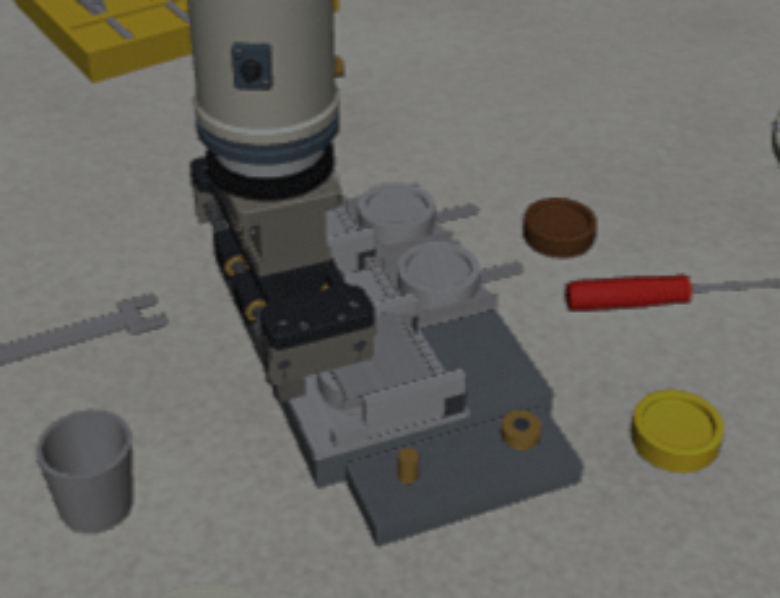

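```bash
python3 -m handwheel '[[[0,0,0],[-0.16,0.02,0.55],0.05],[[0,0,0],[-0.42,0.05,1.04],0.05],[[0,0,0],[-0.53,0.07,1.0],0.05],[[0,0,0],[-0.63,0.08,0.93],0.05],[[0,0,0],[-0.72,0.09,0.86],0.05],[[0,0,0],[-0.81,0.1,0.78],0.05],[[0,0,0],[-0.88,0.12,0.69],0.05],[[0,0,0],[-0.95,0.12,0.6],0.05],[[0,0,0],[-1.01,0.13,0.49],0.05],[[0,0,0],[-1.06,0.13,0.38],0.05],[[0,0,0],[-1.08,0.14,0.27],0.05],[[0,0,0],[-1.11,0.15,0.16],0.05]]'
python3 -m handwheel '[[[0,0,0],[-1.12,0.14,0.03],0.05],[[0,0,0],[-1.12,0.14,-0.08],0.05],[[0,0,0],[-1.1,0.14,-0.2],0.05],[[0,0,0],[-1.08,0.14,-0.31],0.05],[[0,0,0],[-1.03,0.13,-0.43],0.05],[[0,0,0],[-0.99,0.13,-0.53],0.05],[[0,0,0],[-0.93,0.12,-0.64],0.05],[[0,0,0],[-0.85,0.11,-0.73],0.05]]'
python3 - <<'E'
from h import *
f=bot.grab_frame("scene")[:,:,::-1]; cv2.imwrite("pics/s9.png",cv2.resize(f[110:340,100:400],None,fx=2.6,fy=2.6))
E
```

```text
t: 13.7
ee_pos: [0.5796, 0.0664, 0.1573]
ee_rot: [120.2, 89.8, 23.0]
ft_force: [2.7, 5.8, -1.9]
width: 0.126
t: 14.5
ee_pos: [0.4973, 0.0769, 0.1283]
ee_rot: [123.8, 89.8, 26.6]
ft_force: [1.7, 5.3, 1.9]
width: 0.126
```

View pics/s9.png

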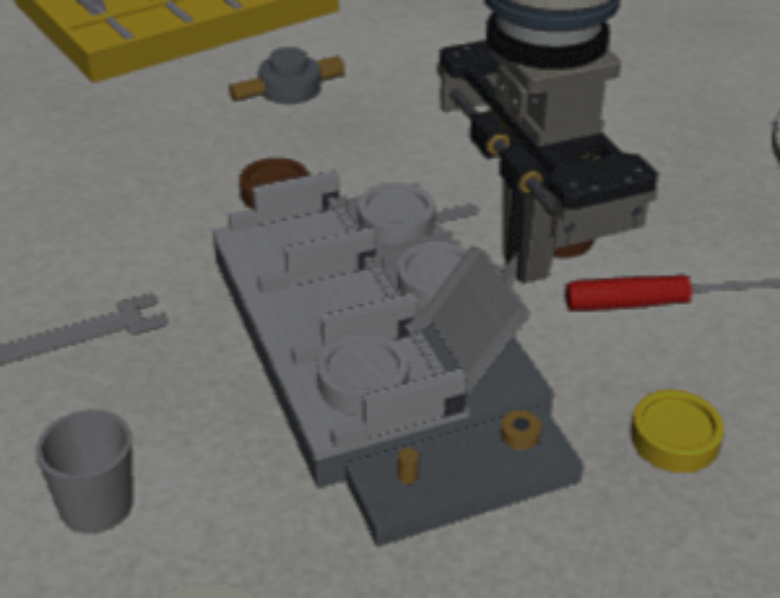

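Puck stays flat in bay 1 with its recess up, and the flap is coming back. I'll lower it the rest of the way.

```bash
python3 -m handwheel '[[[0,0,0],[-0.78,0.1,-0.81],0.05],[[0,0,0],[-0.68,0.09,-0.89],0.05],[[0,0,0],[-0.59,0.07,-0.96],0.05],[[0,0,0],[-0.49,0.06,-1.02],0.05],[[0,0,0],[-0.38,0.05,-1.06],0.05],[[0,0,0],[-0.27,0.04,-1.1],0.05],[[0,0,0],[-0.15,0.02,-1.12],0.05],[[0,0,0],[-0.04,0,-1.12],0.05]]'
python3 -m handwheel '[[[0,0,0],[0.09,-0.01,-1.0],0.05],[[0,0,0],[0,0,0],0.05],[[0,0,0],[0,0,0],0.05]]'
```

```text
t: 15.35
ee_pos: [0.464, 0.0811, 0.0469]
ee_rot: [118.8, 89.8, 21.5]
ft_force: [2.5, 6.4, 0.8]
width: 0.125
t: 15.65
ee_pos: [0.4647, 0.081, 0.037]
ee_rot: [124.5, 89.9, 27.2]
ft_force: [1.8, 7.5, -0.3]
width: 0.126
```

```bash
python3 -m handwheel '[[[0,0,0],[0,0,-0.13],0.05],[[0,0,0],[0,0,0],0.05],[[0,0,0],[0,0,0],0.43],[[0,0,0],[0,0,0],0.43],[[0,0,0],[0,0,0],0.43],[[0,0,0],[0,0,0],0.43]]'
python3 -m handwheel '[[[0,0,0],[0,0,2],0.43],[[0,0,0],[0,0,4],0.43],[[0,0,0],[0,0,4],0.43],[[0,0,0],[-0.5,0,4.5],0.43],[[0,0,0],[-1,0,4.5],0.43],[[0,0,0],[-1,0,0],0.43],[[0,0,0],[0,0,0],0.43]]'
python3 look.py pics/w10.png; python3 - <<'E'
from h import *
f=bot.grab_frame("scene")[:,:,::-1]; cv2.imwrite("pics/s10.png",cv2.resize(f[110:340,100:400],None,fx=2.6,fy=2.6))
E
```

```text
t: 16.25
ee_pos: [0.4637, 0.0801, 0.0354]
ee_rot: [-55.3, 90.0, -152.6]
ft_force: [-0.4, 0.0, -0.1]
width: 0.427
t: 16.95
ee_pos: [0.4382, 0.0801, 0.2261]
ee_rot: [104.9, 89.9, 7.7]
ft_force: [-0.8, -0.2, -1.3]
width: 0.431
16.95 [0.4382 0.0801 0.2261] [104.93  89.92   7.68] 0.431 [-0.75 -0.23 -1.33]
```

View pics/w10.png

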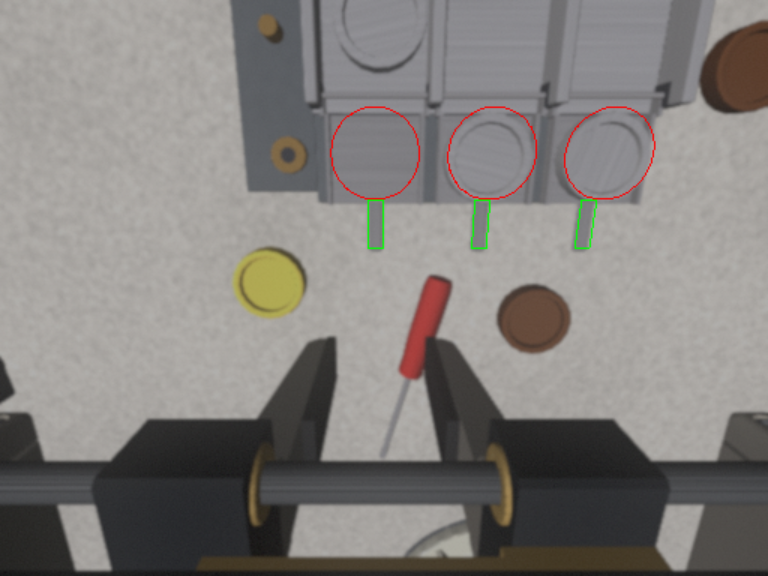

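View pics/s10.png

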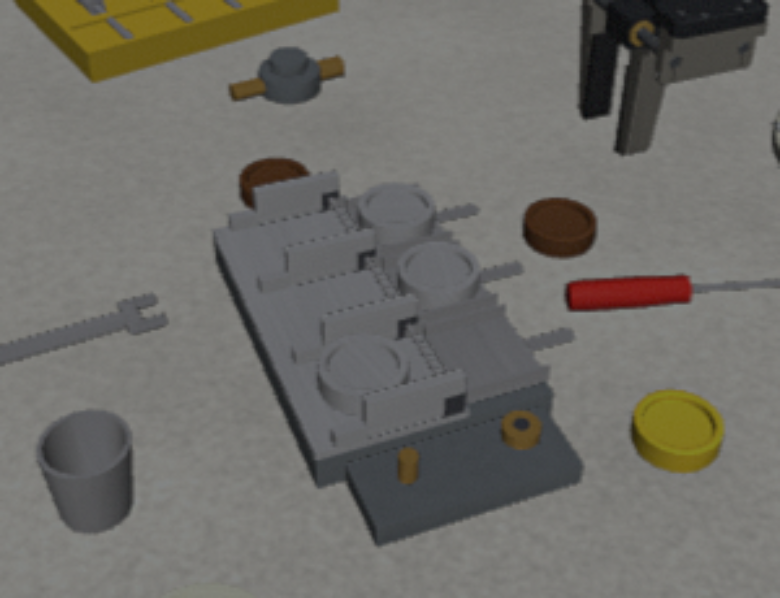

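```bash
python3 - <<'E'
from h import *
v=[.56,-.0173,-.1274]; p=bot.camera_params("scene")
for x in (.034,.044,.054,.064,.074): print(x,((proj(tray(v,[(x,.085,.055)]),p)-[99.7,109.7])*2.6).round())
print(bot.get_obs()['t'])
bot.close_job()
E
```

```text
0.034 [[379. 362.]]
0.044 [[365. 366.]]
0.054 [[352. 369.]]
0.064 [[338. 373.]]
0.074 [[324. 377.]]
17.05
the job is handed in; nothing more can be done
```

I found the upside-down puck on flap 1 (leftmost) and turned it over. It now lies recess up in bay 1, and its empty flap is folded back down. The job was handed in at about 17 s of the 72 s.

- **Feeling the pucks:** Pucks 3 and 2 stopped the closed fingertips at a TCP height of 71.3 mm, which is the recess floor. Puck 1 stopped them at 77.3 mm, 6 mm higher, so its flat face was up. The wrist picture agreed, showing only a thin turned line on puck 1.
- **The turn:** I gripped flap 1's tab, swung it over to about 171° and brought it back to flat before letting go. That is just short of the 3.1 rad (about 178°) end position. I stopped there because the puck had already tipped over and the fingertips would have come close to its top. No reported force was above about 10 N, from the light touches on the pucks.
- **Last checks:** The final scene picture puts the puck about 45 mm beyond the hinge, against 44 mm for the bay point. Flap 1 lies down with its tab where it started. Pucks 2 and 3, the nut and the regulator look unmoved. The gripper is well clear of everything.
- **Disagreement:** The first position estimates from the three cameras differed by about 5 mm in y. A closer wrist view settled it, and the tab was gripped cleanly. There was a steady side force of about 6 N while the tab was held.

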